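# Bring the crystal press down by one turn

### The job

A watch case stands in the little bench press with its crystal up. Lower the press by exactly one full turn of its hand wheel, clockwise seen from above: push the upright handle round with your fingertips, without pinching it and without driving the wheel by its rim or spokes, and leave the handle where it stood when you began. The die must end just above the crystal without ever pressing on it; take the hand away and leave the other things on the bench alone.

Things in the scene. Friction and masses are not known exactly. Their poses are not given: they have to be found in the camera images.
- press: Small grey cast bench press for fitting watch crystals, fixed to the bench, 120 x 165 mm base, 22 mm high; one column on its +y side carries an arm whose boss (top 168 mm above the bench) guides a vertical screw. Origin: on the bench, under the screw's axis; z up.
- wheel (a joint): Angle of the hand wheel, rad; grows clockwise seen from above, which lowers the screw, the wheel and the upper die together by 5 mm a turn (right-hand thread). It starts anywhere from -0.9 to 0.9, counts on past a full turn and has no stop or spring within a turn and a quarter of that. The wheel is stiff: about 0.2 N m, or 3 to 4 N of push at the handle; it stays where it is left and does not coast.
- wheel_rim: The dark steel hand wheel: level, 164 mm across, round rim 14 mm thick, three spokes (11 mm thick), hub 34 mm across whose top is 17 mm above the origin (with a 6 mm nut of 20 mm on it). Origin: the wheel's centre, on the screw's axis, at mid thickness of the rim, about 200 mm above the bench; z up; it turns with the wheel, and its -x axis points along the spoke that carries the handle.
- crank_handle: The wheel's one handle: an upright black round handle that revolves freely on its pin, 17 to 21 mm in diameter, 45 mm high, on a boss of one spoke just inside the rim, 64 mm from the wheel's axis. Origin: on its own axis at its foot, 12 mm above the wheel's centre plane (5 mm above the top of the rim); z up; its x and y axes turn idly.
- upper_die: White nylon disc, 32 mm across, at the lower end of the screw. Origin: centre of its underside, about 69.5 mm above the bench at joint value 0, that is 7.5 mm above the crystal; one turn leaves it 1.8 to 3.2 mm above.
- watch_case: Steel watch case, 37 mm across, 10 mm high with its crystal on top, loose on the lower die (52 mm above the bench) under the upper one. Origin: centre of its underside.
- dome_a: Bystander: glass dust dome with a knob on a blue base, 72 mm across, 72 mm high, beside the press. Origin: centre of the underside.
- dome_b: Bystander: a second such dome, further off. Origin: centre of the underside.
- holder: Bystander: open blue plastic cage, 60 mm across, 45 mm high. Origin: centre of the underside.
- tweezers: Bystander: steel tweezers lying flat, 130 mm long, 8 mm high. Origin: mid length on the bench, tips to +x.
- loupe: Bystander: black eyeglass, 38 mm across, 30 mm high. Origin: centre of the underside.
- driver_stand: Bystander: aluminium stand of seven screwdrivers, 84 mm across, 124 mm high. Origin: centre of the underside.
- die_tray: Bystander: wooden tray, 90 x 120 x 22 mm, with spare nylon dies. Origin: centre of the underside.
Things that resemble listed ones, but are neither listed nor needed, are in the scene too. What is shaped like the press but purple is not meant.

How it is judged:
By the outcome, as a careful person would: the job done as asked, in the order asked, and still so for the second after the job is handed in, with the robot touching nothing.
It also fails if it takes over 54 s, if anything falls off the work surface, if the arm or the gripper's body presses on something with over 40 N, if the wrist force passes 120 N, or if a joint passes its speed limit or range.

### The arm

A 7-joint arm with a two-finger parallel gripper is mounted at the origin on the work surface. World frame = base frame: x ahead of the robot, y to its left, z up, the work surface at z = 0. Lengths are in m, angles in rad, forces in N, time in s.
With the tool pointing down it reaches from about 0.4 to 0.875 m from the base axis. Payload 4.4 kg.
Tool frame: the origin (TCP) lies at the very end of the fingers, on their centre line; the grasp point (between the pads) lies 19 mm behind it; z points along the fingers, y is the line along which they close (so a half turn about z gives the same grasp; the last joint's range is limited). The gripper opens to 85 mm and grips with 20 to 120 N. Pads are 22 mm wide; open, the fingers measure 114 mm over their backs; the gripper's body (76 mm by 85 mm) begins 54 mm behind the grasp point. The pads swing forward as they close: fully open they stand 13 mm farther back than shut.
Start: joints at [1.147, 0.628, 0.038, 1.517, -0.027, 0.996, -0.02], TCP at [0.228, -0.609, 0.231] pointing down, gripper open.
Joint ranges: [-3.06, 3.06], [-0.37, 2.12], [-1.25, 1.32], [0.18, 2.47], [-1.1, 4.24], [0.23, 1.98], [-2.94, 2.94]. Speed limits (rad/s): [2.57, 2.57, 3.14, 3.14, 3.14, 3.14, 3.14].

### API

Orientations are given as a unit quaternion [w, x, y, z].
In Python, from rig import manip gives the robot as it stands.
- The arm moves only by the shell command python3 -m inch 'ROWS' [FORCE]. ROWS is JSON, a list of rows, each a list of 3 entries, a list of its own where there are three numbers: the turn, a rotation vector about the tool's x, y, z normalised to -1 to 1, where 1 is pi rad, then the shift along the tool's x, y, z normalised to -1 to 1, where 1 is 0.5 m, then the opening in per cent of the stroke, from 0 (shut) to 100 (fully open). In form: [[[rx, ry, rz], [dx, dy, dz], grip], ...]. A call has 1 to 8 rows; each row shifts and turns the commanded pose from where the row before left it, along the tool's axes as they then stand; what a row does not reach is not made up. A row lasts 1/8 s, in which the tool goes at most 62.5 mm and 10.7 degrees, less where a joint would pass 70% of its speed; a pose out of reach is approached as far as the arm can. A call with a number of a shift or a turn outside -1 to 1 is refused whole. A call with a gripper value outside its range is refused whole. The fingers move at their own pace and stop on an object; FORCE is the grip in N (left out, the last holds). Time passes only in rows, so rows that do not move let the fingers close. It gives the time, the measured TCP pose, the force, the opening and the grip force at its end, in the units of the state.
- manip.read_state(): the state, without advancing time (a new reading comes with each control period).
- manip.grab_frame(name): name is "scene" or "top" or "wrist"; returns a dict with "pixels" (400x640x3 uint8, red, green, blue), "K" (3x3 intrinsics, pixels), "position" and "orientation" of the camera in the world; the wrist camera has in their place "tool_from_camera" (4x4, takes a point from camera to tool coordinates, whose origin is the TCP and whose axes are the flange's). Camera axes: x right, y down, z forward; pixel columns grow to the right and rows downward; lengths in m; the calibration is good to about 2 mm. The wrist camera is an equidistant fisheye: a pixel r from the principal point sees the ray r / f radians off the axis. A picture is of the moment at which its call begins: read the wrist's pose just before it. There is no depth.
- manip.close_job(): hands the job in; it is judged then, once.
The state is a dict: "time_s": time; "joint_positions": joint angles; "joint_velocities": joint speeds; "effort": joint torques, N m; "ee_pos": TCP position; "eef_rot": TCP orientation; "ft_force": force on the tool from outside, world axes, zero at the start; "torque": the same for the moment, N m; "width": opening from 0.0 (shut) to 1.0 (fully open); "finger_force": force on a finger pad.
Only numpy, scipy, OpenCV 4.12 (cv2) and the standard library are available. Lean on these libraries where they do the work, as an engineer would, in place of code of your own. Each camera call takes 0.05 s, during which the arm holds its last target. There are 200 camera calls.

## Working session

There is one attempt and no reset: what is moved stays moved. The work goes in short steps, Python scripts to look and compute and a shell command to move; the robot and the scene stay as the last step left them, time stands still between calls to the robot, and variables do not carry over. Pictures are saved under pics/ and viewed, at most 10 in all, crops included, and the job is handed in when it is done.

```bash
mkdir -p pics; ls; python3 - <<'E'
from rig import manip
import cv2,numpy as np
print(manip.read_state())
for n in("scene","top"):
    f=manip.grab_frame(n); cv2.imwrite(f"pics/{n}0.png",f["pixels"][:,:,::-1]); print(n,f["K"],f["position"],f["orientation"])
E
```

```text
pics
{'time_s': 0.0, 'joint_positions': array([ 1.14722532,  0.62936706,  0.03841913,  1.51833775, -0.02703342,
        0.99630041, -0.01998237]), 'joint_velocities': array([-1.64605192e-03,  7.47167560e-04,  4.33981930e-04,  5.27942452e-04,
        2.20860696e-03, -5.12371860e-05,  3.67595916e-04]), 'effort': array([-5.16044311e-04, -5.63389277e+01,  1.22560032e+00, -1.93437856e+01,
        1.08357001e-02,  1.05703666e-02,  1.30439668e-05]), 'ee_pos': array([ 0.22745683, -0.60825013,  0.23038477]), 'eef_rot': array([-9.34201242e-04,  9.84040514e-01,  1.77942034e-01, -1.60831815e-04]), 'ft_force': array([ 0.95287339, -0.63361648, -0.26521764]), 'torque': array([-0.03809162, -0.01196717, -0.01708389]), 'finger_force': 0.0, 'width': 0.9997793468657196}
scene [[388.78816391   0.         325.79533425]
 [  0.         388.78816391 198.85284422]
 [  0.           0.           1.        ]] [ 0.91577876 -0.45124293  1.01730563] [-0.27427529  0.91777291  0.27259152 -0.09033174]
top [[377.42720385   0.         312.67888208]
 [  0.         377.42720385 195.91239051]
 [  0.           0.           1.        ]] [0.45402915 0.00276222 1.18479105] [ 0.04788773 -0.69652157  0.71478251 -0.04062551]
```

View pics/scene0.png

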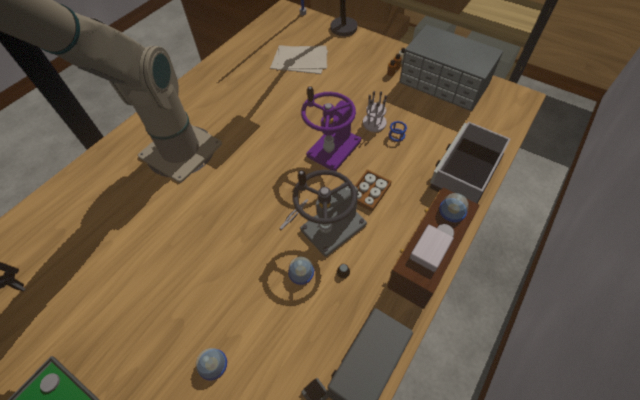

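View pics/top0.png

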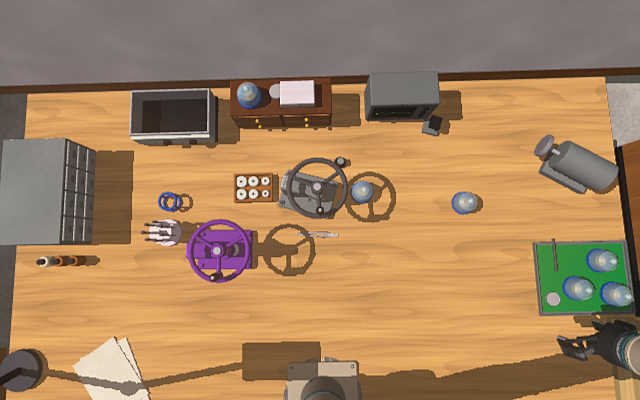

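The two press candidates are grey (scene 325,200; top 316,187) and purple (scene 330,115; top 221,250). The grey cast one fits and the purple one is excluded. I'll confirm that in one enlarged crop.

```bash
python3 - <<'E'
import cv2,numpy as np
a=cv2.imread("pics/scene0.png")[155:260,280:380];b=cv2.imread("pics/top0.png")[140:230,265:365]
a=cv2.resize(a,None,fx=4,fy=4,interpolation=2);b=cv2.resize(b,None,fx=4,fy=4,interpolation=2)
b=cv2.copyMakeBorder(b,0,60,0,0,0)
cv2.imwrite("pics/crop0.png",np.hstack([a,b]))
E
```

```text
(no output)
```

View pics/crop0.png

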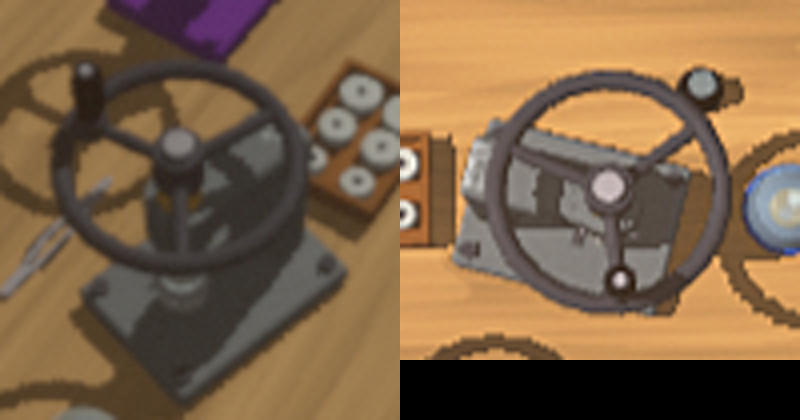

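The crop confirms the grey press. Its hub is at top (317,187) and scene (325,191). The tip of the upright handle is at top (320,210) and scene (301.5,172.5), on the robot-facing side of the wheel.

```bash
cat > h.py <<'E'
import numpy as np
from scipy.spatial.transform import Rotation as R
C={"scene":(388.788,325.795,198.853,[.91577876,-.45124293,1.01730563],[-.27427529,.91777291,.27259152,-.09033174]),
"top":(377.427,312.679,195.912,[.45402915,.00276222,1.18479105],[.04788773,-.69652157,.71478251,-.04062551])}
def rot(q): return R.from_quat(np.roll(q,-1))
def ray(n,u,v):
    f,cx,cy,p,q=C[n]; d=rot(q).apply([(u-cx)/f,(v-cy)/f,1]); return np.array(p),d/np.linalg.norm(d)
def plane(n,u,v,z):
    p,d=ray(n,u,v); return p+d*(z-p[2])/d[2]
def tri(*r):
    A=sum(np.eye(3)-np.outer(d,d) for p,d in r); b=sum((np.eye(3)-np.outer(d,d))@p for p,d in r); return np.linalg.solve(A,b)
E
python3 - <<'E'
from h import *
np.set_printoptions(precision=4,suppress=True)
h=tri(ray("top",317,186.7),ray("scene",325,190.7)); k=tri(ray("top",320,210.2),ray("scene",301.5,172.5))
print(h,k,np.hypot(*(h-k)[:2]))
print("plane",plane("top",317,186.7,.223),plane("scene",325,190.7,.223),plane("top",320,210.2,.257),plane("scene",301.5,172.5,.257))
from rig import manip
s=manip.read_state(); print(rot(s["eef_rot"]).as_matrix()); print(manip.grab_frame("wrist")["tool_from_camera"],manip.grab_frame("wrist")["K"])
E
```

```text
[0.5996 0.0001 0.2233] [ 0.5354 -0.0058  0.2588] 0.06445994479116905
plane [ 0.5989 -0.0006  0.223 ] [0.6001 0.001  0.223 ] [ 0.535  -0.0063  0.257 ] [ 0.535  -0.0042  0.257 ]
[[ 0.9367  0.3502 -0.0006]
 [ 0.3502 -0.9367  0.0016]
 [-0.     -0.0017 -1.    ]]
[[ 0.0003 -0.9553 -0.2955  0.0753]
 [ 1.      0.0002  0.0003  0.0004]
 [-0.0002 -0.2955  0.9553 -0.1437]
 [ 0.      0.      0.      1.    ]] [[309.7069   0.     319.848 ]
 [  0.     309.7069 201.9168]
 [  0.       0.       1.    ]]
```

```bash
python3 -m inch '[[[0,0,0],[0,0,-0.11],50],[[0,0,0],[0,0,-0.11],50],[[0,0,0],[0.083,-0.076,0],50],[[0,0,0],[0.083,-0.076,0],50],[[0,0,0],[0.083,-0.076,0],50],[[0,0,0],[0.083,-0.076,0],50],[[0,0,0],[0.083,-0.076,0],50],[[0,0,0],[0.083,-0.076,0],50]]' 
python3 -m inch '[[[0,0,0],[0.083,-0.076,0],50],[[0,0,0],[0.083,-0.076,0],50],[[0,0,0],[0.083,-0.076,0],50],[[0,0,0],[0.083,-0.076,0],50],[[0,0,0],[0.083,-0.076,0],50],[[0,0,0],[0.083,-0.076,0],50],[[0,0,-0.057],[0,0,0],50],[[0,0,-0.057],[0,0,0],50]]'
```

```text
time_s: 1.2
ee_pos: [0.3816, -0.3063, 0.3414]
eef_rot: [0.0, 0.984, 0.178, 0.0]
ft_force: [0.8, 0.3, 0.1]
width: 0.501
finger_force: 0.0
time_s: 2.2
ee_pos: [0.5345, -0.0062, 0.341]
eef_rot: [-0.0, 0.935, 0.354, -0.0]
ft_force: [-0.5, -0.7, -0.2]
width: 0.503
finger_force: 0.0
```

```bash
python3 -m inch '[[[0,0,-0.057],[0,0,0],50],[[0,0,-0.057],[0,0,0],50],[[0,0,-0.057],[0,0,0],50],[[0,0,-0.057],[0,0,0],50],[[0,0,-0.057],[0,0,0],50],[[0,0,-0.057],[0,0,0],50],[[0,0,-0.057],[0,0,0],50],[[0,0,-0.057],[0,0,0],50]]' >/dev/null
python3 -m inch '[[[0,0,-0.057],[0,0,0],50],[[0,0,-0.057],[0,0,0],50],[[0,0,-0.057],[0,0,0],50],[[0,0,-0.057],[0,0,0],50],[[0,0,-0.057],[0,0,0],50],[[0,0,-0.057],[0,0,0],50],[[0,0,0],[0,0,0],50]]'
python3 - <<'E'
from rig import manip
from h import *
import cv2
s=manip.read_state();f=manip.grab_frame("wrist");cv2.imwrite("pics/wrist1.png",f["pixels"][:,:,::-1])
Rt=rot(s["eef_rot"]);T=f["tool_from_camera"];K=f["K"];print(s["joint_positions"],Rt.as_matrix()[:,0],s["ee_pos"])
for P in ([.535,-.0055,.257],[.5995,0,.223]):
    c=np.linalg.inv(T)@np.append(Rt.inv().apply(np.array(P)-s["ee_pos"]),1); th=np.arctan2(np.hypot(c[0],c[1]),c[2]); print(K[0,0]*th*c[:2]/np.hypot(c[0],c[1])+K[:2,2])
E
```

```text
time_s: 4.08
ee_pos: [0.5343, -0.0076, 0.341]
eef_rot: [-0.0, -0.04, 0.999, 0.0]
ft_force: [0.1, 0.1, -0.5]
width: 0.498
finger_force: 0.0
[ 0.5380448   0.45624523 -0.86506988  1.66731132  0.36882147  1.19117145
  1.23413177] [-9.96868027e-01 -7.90811064e-02  5.60702416e-04] [ 0.53428781 -0.00756265  0.34103816]
[322.91158828 209.29158325]
[322.70809608 262.19791741]
```

View pics/wrist1.png

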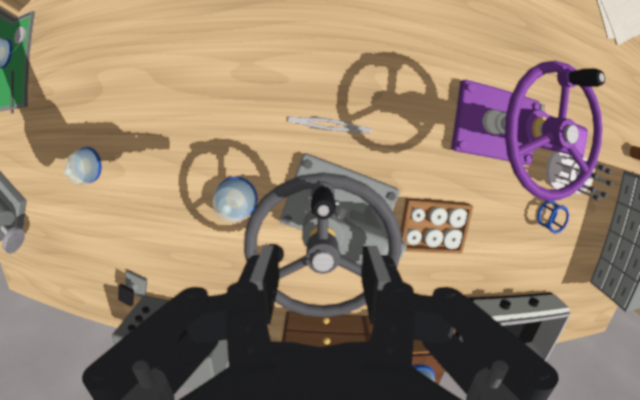

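The wrist view shows the handle tip at (322,209) and the nut at (322,262), both as predicted. The fingers sit clear on either side of the handle, so I'll descend straddling it.

```bash
python3 -m inch '[[[0,0,0],[0,0.004,0.04],50],[[0,0,0],[0,0,0.04],50],[[0,0,0],[0,0,0.04],50],[[0,0,0],[0,0,0.04],50],[[0,0,0],[0,0,0.04],50],[[0,0,0],[0,0,0.04],50],[[0,0,0],[0,0,0],50]]'
```

```text
time_s: 5.0
ee_pos: [0.5333, -0.0057, 0.2202]
eef_rot: [-0.001, -0.04, 0.999, -0.0]
ft_force: [0.3, 0.2, 0.5]
width: 0.498
finger_force: 0.0
```

```bash
python3 -m inch '[[[0,0,0.05],[-0.0046,0.02,0],50],[[0,0,0.05],[-0.0016,0.02,0],50],[[0,0,0.05],[-0.0016,0.02,0],50],[[0,0,0.05],[-0.0016,0.02,0],50]]'; python3 - <<'E'
from rig import manip
from h import *
s=manip.read_state();d=s["ee_pos"][:2]-[.5995,0];x=rot(s["eef_rot"]).as_matrix()[:,0]
print(np.hypot(*d),np.degrees(np.arctan2(d[1],d[0])),np.degrees(np.arctan2(x[1],x[0])),s["joint_positions"],s["ft_force"])
E
```

```text
time_s: 5.5
ee_pos: [0.5444, 0.0318, 0.2218]
eef_rot: [-0.0, 0.274, 0.962, -0.001]
ft_force: [-1.5, -2.4, -2.2]
width: 0.499
finger_force: 1.7
0.06363032796602372 150.05570573047947 148.1940910779706 [ 0.28702253  0.54886705 -0.60350773  1.81007096  0.38894104  0.9051824
  0.5226134 ] [-1.54046931 -2.37543825 -2.16248218]
```

```bash
cat > st.py <<'E'
from rig import manip
from h import *
s=manip.read_state();d=s["ee_pos"][:2]-[.5995,0];x=rot(s["eef_rot"]).as_matrix()[:,0]
print("r,th,psi",np.round([np.hypot(*d)*1e3,np.degrees(np.arctan2(d[1],d[0])),np.degrees(np.arctan2(x[1],x[0]))],1),s["ee_pos"].round(4),s["joint_positions"].round(2),s["ft_force"].round(1),s["time_s"])
E
python3 -m inch '[[[0,0,0.05],[-0.0016,0.02,0],50],[[0,0,0.05],[-0.0016,0.02,0],50],[[0,0,0.05],[-0.0016,0.02,0],50],[[0,0,0.05],[-0.0016,0.02,0],50],[[0,0,0.05],[-0.0016,0.02,0],50],[[0,0,0.05],[-0.0016,0.02,0],50],[[0,0,0.05],[-0.0016,0.02,0],50],[[0,0,0.05],[-0.0016,0.02,0],50]]'>/dev/null; python3 st.py
```

```text
r,th,psi [64.1 78.  76.3] [0.6128 0.0627 0.2213] [ 0.    0.6  -0.24  1.62  0.17  0.95 -0.54] [-3.  -0.2 -3.1] 6.5
```

```bash
python3 -m inch '[[[0,0,0.05],[-0.0016,0.02,0],50],[[0,0,0.05],[-0.0016,0.02,0],50],[[0,0,0.05],[-0.0016,0.02,0],50],[[0,0,0.05],[-0.0016,0.02,0],50],[[0,0,0.05],[-0.0016,0.02,0],50],[[0,0,0.05],[-0.0016,0.02,0],50],[[0,0,0.05],[-0.0016,0.02,0],50],[[0,0,0.05],[-0.0016,0.02,0],50]]'>/dev/null; python3 st.py
```

```text
r,th,psi [64.2  7.1  4.4] [0.6632 0.0079 0.2217] [-0.11  0.66  0.1   1.49 -0.08  1.   -1.48] [-0.6  3.5 -2.7] 7.5
```

```bash
python3 -m inch '[[[0,0,0.05],[-0.0016,0.02,0],50],[[0,0,0.05],[-0.0016,0.02,0],50],[[0,0,0],[0,0,0],50]]'>/dev/null; python3 st.py;  python3 -m inch '[[[0,0,0],[-0.001,-0.022,0],50],[[0,0,0],[0,0,-0.06],50],[[0,0,0],[0,0,-0.1],50],[[0,0,0],[0,0,-0.06],50],[[0,0,0],[0,0,0],50]]'>/dev/null; python3 st.py
python3 - <<'E'
from rig import manip
import cv2
cv2.imwrite("pics/wrist2.png",manip.grab_frame("wrist")["pixels"][100:320,200:440,::-1].repeat(2,0).repeat(2,1))
E
```

```text
r,th,psi [ 64.2 -12.8 -13.3] [ 0.6621 -0.0142  0.2221] [-0.13  0.66  0.19  1.49 -0.14  1.   -1.71] [-0.6 -0.3 -0.2] 7.875
r,th,psi [ 66.1  -2.8 -13.2] [ 0.6655 -0.0033  0.335 ] [-0.15  0.57  0.21  1.33 -0.12  1.24 -1.74] [ 0.1 -0.1 -0.5] 8.5
```

View pics/wrist2.png

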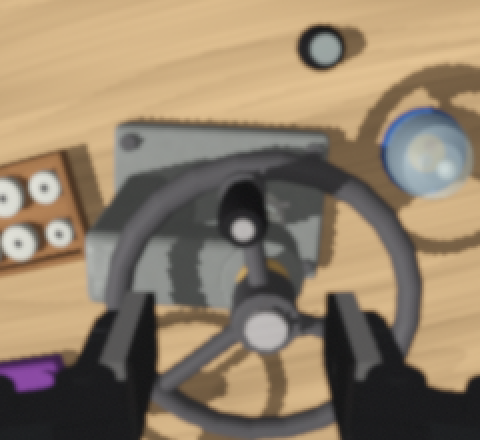

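The handle is centred between the fingers and followed the push round. Its tip is at full-frame (321.5,214.5) and the nut at (332.5,265). Next I'll cast these pixels to positions.

```bash
cat > w.py <<'E'
from rig import manip
from h import *
def wray(u,v,z):
    s=manip.read_state();f=manip.grab_frame("wrist");T=f["tool_from_camera"];K=f["K"];a=np.array([u,v])-K[:2,2];r=np.hypot(*a);t=r/K[0,0]
    d=rot(s["eef_rot"]).apply(T[:3,:3]@np.array([*(a/r*np.sin(t)),np.cos(t)]));p=s["ee_pos"]+rot(s["eef_rot"]).apply(T[:3,3]);return p+d*(z-p[2])/d[2]
E
python3 - <<'E'
from w import *
h=wray(321.5,214.5,.2545);n=wray(332.5,265,.2205);d=h-n;print(h,n,np.degrees(np.arctan2(d[1],d[0])),np.degrees(np.arctan2(h[1],h[0]-.5995)))
E
```

```text
[ 0.66110609 -0.00412926  0.2545    ] [ 5.97677925e-01 -3.56032063e-04  2.20500000e-01] -3.404414345052694 -3.8346212964156408
```

```bash
python3 -m inch '[[[0,0,-0.0555],[0,0,0],50],[[0,0,-0.0555],[0,0,0],50],[[0,0,-0.0555],[0,0,0],50],[[0,0,-0.0555],[0,0,0],50],[[0,0,-0.0555],[0,0,0],50],[[0,0,-0.0555],[0,0,0],50],[[0,0,-0.0555],[0,0,0],50],[[0,0,-0.0555],[0,0,0],50]]' >/dev/null
python3 -m inch '[[[0,0,-0.0555],[0,0,0],50],[[0,0,-0.0555],[0,0,0],50],[[0,0,-0.0555],[0,0,0],50],[[0,0,-0.0555],[0,0,0],50],[[0,0,-0.0555],[0,0,0],50],[[0,0,-0.0555],[0,0,0],50],[[0,0,-0.0555],[0,0,0],50],[[0,0,-0.0555],[0,0,0],50]]' >/dev/null
python3 -m inch '[[[0,0,-0.0555],[0,0,0],50],[[0,0,-0.0555],[0,0,0],50],[[0,0,-0.0555],[0,0,0],50],[[0,0,0],[0,0,0],50]]' >/dev/null; python3 st.py
```

```text
r,th,psi [ 63.8  -3.6 176.4] [ 0.6632 -0.004   0.3298] [ 0.3   0.63 -0.62  1.32  0.36  1.3   1.18] [ 0.2 -0.1  0. ] 11.15
```

```bash
python3 -m inch '[[[0,0,0],[0,0,0.037],50],[[0,0,0],[0,0,0.037],50],[[0,0,0],[0,0,0.037],50],[[0,0,0],[0,0,0.037],50],[[0,0,0],[0,0,0.037],50],[[0,0,0],[0,0,0.037],50],[[0,0,0],[0,0,0],50]]' >/dev/null; python3 st.py
```

```text
r,th,psi [ 63.3  -4.  176.5] [ 0.6627 -0.0044  0.2183] [ 0.29  0.72 -0.59  1.48  0.43  1.08  1.12] [-0.2 -0.8  0.6] 12.025
```

```bash
python3 -m inch '[[[0,0,0.05],[0.0016,-0.02,0],50],[[0,0,0.05],[0.0016,-0.02,0],50],[[0,0,0.05],[0.0016,-0.02,0],50],[[0,0,0.05],[0.0016,-0.02,0],50],[[0,0,0.05],[0.0016,-0.02,0],50],[[0,0,0.05],[0.0016,-0.02,0],50],[[0,0,0.05],[0.0016,-0.02,0],50],[[0,0,0.05],[0.0016,-0.02,0],50]]' >/dev/null; python3 st.py
```

```text
r,th,psi [ 63.8 -73.6 104.2] [ 0.6175 -0.0612  0.2212] [ 0.22  0.6  -0.27  1.61  0.18  0.94  0.14] [ 3.8  1.6 -1.6] 13.025
```

```bash
python3 -m inch '[[[0,0,0.05],[0.0016,-0.02,0],50],[[0,0,0.05],[0.0016,-0.02,0],50],[[0,0,0.05],[0.0016,-0.02,0],50],[[0,0,0.05],[0.0016,-0.02,0],50],[[0,0,0.05],[0.0016,-0.02,0],50],[[0,0,0.05],[0.0016,-0.02,0],50],[[0,0,0.05],[0.0016,-0.02,0],50],[[0,0,0],[0,0,0],50]]' >/dev/null; python3 st.py
```

```text
r,th,psi [  63.  -138.4   41.6] [ 0.5524 -0.0418  0.2212] [ 0.    0.5   0.03  1.8  -0.02  0.84 -0.8 ] [ 0.4 -0.7  0.6] 14.025
```

```bash
python3 -m inch '[[[0,0,0.05],[0.0016,-0.02,0],50],[[0,0,0.05],[0.0016,-0.02,0],50],[[0,0,0.05],[0.0016,-0.02,0],50],[[0,0,0.05],[0.0016,-0.02,0],50],[[0,0,0],[0,0,0],50]]' >/dev/null; python3 st.py
python3 - <<'E'
from rig import manip
import cv2
cv2.imwrite("pics/wrist3.png",manip.grab_frame("wrist")["pixels"][100:320,200:440,::-1].repeat(2,0).repeat(2,1))
E
```

```text
r,th,psi [  63.1 -175.     5.8] [ 0.5366 -0.0055  0.2207] [-0.18  0.49  0.21  1.85 -0.13  0.82 -1.38] [0.4 0.1 0.2] 14.65
```

View pics/wrist3.png

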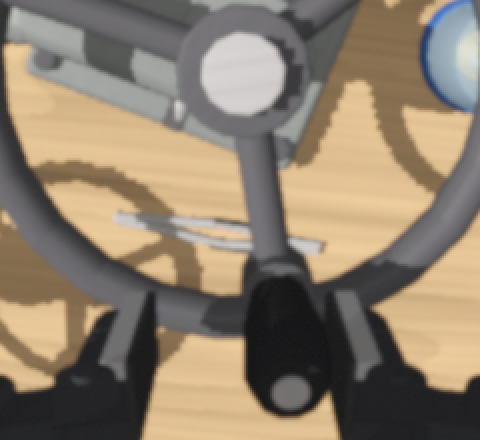

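The handle is against the right-hand (trailing) finger. Its tip is at full-frame (345.5,295.5) and the nut at (321.5,137).

```bash
python3 - <<'E'
from w import *
h=wray(345.5,295.5,.2525);n=wray(321.5,137,.2185);d=h-n;print(h,n,np.degrees(np.arctan2(d[1],d[0])),np.degrees(np.arctan2(h[1],h[0]-.5995)))
E
```

```text
[ 0.53624324 -0.01727825  0.2525    ] [ 0.59866072 -0.00073599  0.2185    ] -165.15637932064186 -164.72262168014598
```

```bash
python3 -m inch '[[[0,0,0.025],[0.0004,-0.0105,0],50],[[0,0,0.025],[0.0004,-0.0105,0],50],[[0,0,0],[0,0,0],50]]' >/dev/null; python3 st.py
python3 -m inch '[[[0,0,0],[0,0.022,0],50],[[0,0,0],[0,0,-0.06],50],[[0,0,0],[0,0,-0.1],50],[[0,0,0],[0,0,-0.1],50],[[0,0,0],[-0.1,0.06,0],50],[[0,0,0],[-0.1,0.06,0],50],[[0,0,0],[-0.06,0.1,0],50],[[0,0,0],[0,0.1,0],50]]' >/dev/null; python3 -m inch '[[[0,0,0],[0,0.1,0],50],[[0,0,0],[0,0.1,0],50],[[0,0,0],[0,0.1,0],50],[[0,0,0],[0,0.1,0],50],[[0,0,0],[0,0,0],50]]' >/dev/null; python3 st.py
python3 - <<'E'
from rig import manip
import cv2,numpy as np
a=manip.grab_frame("scene")["pixels"][155:260,280:380,::-1];b=manip.grab_frame("top")["pixels"][140:230,265:365,::-1]
a=cv2.resize(a,None,fx=4,fy=4,interpolation=2);b=cv2.resize(b,None,fx=4,fy=4,interpolation=2)
cv2.imwrite("pics/crop1.png",np.hstack([a,cv2.copyMakeBorder(b,0,60,0,0,0)]))
E
```

```text
r,th,psi [ 63.5 176.6  -3.4] [0.5361 0.0038 0.2204] [-0.23  0.49  0.25  1.85 -0.16  0.82 -1.53] [-1.3 -2.1 -0.1] 15.175
r,th,psi [ 423.1 -121.    -3.9] [ 0.3813 -0.3625  0.3502] [ 0.36  0.36  0.49  1.7  -0.18  1.13 -0.74] [-0.2  1.8 -0.3] 16.8
```

View pics/crop1.png

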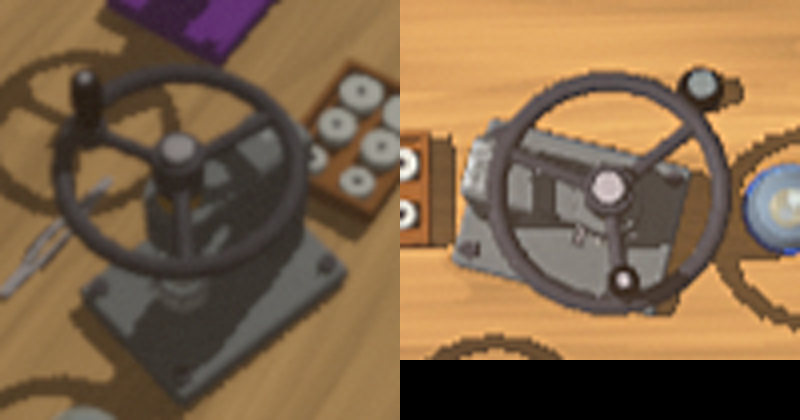

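The handle tip is at top (321,210), about 1 px short of its starting 320. I'll measure the shortfall more finely.

```bash
python3 - <<'E'
from rig import manip
from h import *
import cv2
for n,(hu,hv),(nu,nv) in(("top",(320,210),(317,187)),("scene",(301,173),(325,191))):
  for k,im in enumerate((cv2.imread(f"pics/{n}0.png"),manip.grab_frame(n)["pixels"][:,:,::-1])):
    g=cv2.cvtColor(np.ascontiguousarray(im),6).astype(float)
    def cen(u,v,r,thr):
        p=g[v-r:v+r+1,u-r:u+r+1]; w=np.clip(p-thr,0,None); Y,X=np.mgrid[-r:r+1,-r:r+1]; return u+(w*X).sum()/w.sum(),v+(w*Y).sum()/w.sum()
    # dark handle head blob (top) / bright tip
    H=cen(hu,hv,3 if n=="top" else 2,90 if n=="top" else 60)
    D=np.array(H); z=.257-.005*k
    P=plane(n,*D,z); print(n,k,D.round(2),P.round(4),np.degrees(np.arctan2(P[1],P[0]-.5995)).round(2)); 
    print(g[hv-4:hv+5,hu-4:hu+6].astype(int))
E
```

```text
top 0 [319.56 209.41] [ 0.537  -0.0053  0.257 ] -175.17
[[139  95  76  58  48  71 119 138 135 132]
 [115  69  45  40  39  38  69 101 132 133]
 [ 78  44  60 151 169  78  35  70 131 133]
 [ 64  42 123 195 208 122  56  54 131 136]
 [ 58  42 131 197 208 125  60  36 132 141]
 [ 63  47  81 142 143  82  47  39 140 120]
 [ 67  49  46  61  51  47  47  44  98  77]
 [ 75  55  45  48  48  43  49  55  54  56]
 [ 85  79  71  61  53  57  59  56  58  60]]
top 1 [320.31 209.43] [ 0.5373 -0.0072  0.252 ] -173.41
[[137 120  86  73  61  53  95 120 135 134]
 [141 110  63  43  42  43  44  68 135 137]
 [126  77  44  89 161 138  65  36  99 134]
 [116  59  43 139 199 197  99  45  59 134]
 [118  61  44 130 200 212 114  54  50 137]
 [116  61  47  80 142 147  85  48  56 117]
 [106  66  51  52  62  49  49  45  55  78]
 [ 85  86  57  49  49  48  48  50  54  56]
 [ 77  84  83  71  62  58  58  60  59  61]]
scene 0 [300.88 171.93] [ 0.5326 -0.0035  0.257 ] -176.96
[[ 63  66  66  67  66  65  66  65  69  65]
 [ 68  67  62  61  66  62  61  64  63  64]
 [ 85  68  64  93 105  85  60  55  61  63]
 [103  70  71 109 119 100  64  46  55  63]
 [107  69  59  86  96  81  53  37  51  60]
 [ 96  59  40  53  59  49  39  34  45  58]
 [ 91  46  34  36  37  34  33  38  43  55]
 [ 93  53  35  32  31  33  32  32  41  56]
 [ 97  53  34  31  33  32  32  31  39  50]]
scene 1 [300.48 172.87] [ 0.531  -0.0035  0.252 ] -177.07
[[ 64  69  68  69  69  67  68  65  67  68]
 [ 71  74  72  72  70  69  66  66  67  66]
 [ 91  98 105  97  89  74  67  64  67  65]
 [116 110  97  86  85  70  62  65  65  65]
 [115  90  80  99 107  85  63  61  64  65]
 [100  64  75 109 121  91  55  49  63  64]
 [ 91  52  62  86  90  68  46  44  59  63]
 [ 87  45  42  51  50  43  36  38  53  60]
 [ 86  43  31  38  34  34  31  35  48  60]]
```

The handle is 1.7° short, about 1.9 mm. I'll go back the same way and finish it with a small push.

```bash
python3 -m inch '[[[0,0,0],[0,-0.1,0],50],[[0,0,0],[0,-0.1,0],50],[[0,0,0],[0,-0.1,0],50],[[0,0,0],[0,-0.1,0],50],[[0,0,0],[0,-0.1,0],50],[[0,0,0],[0.06,-0.1,0],50],[[0,0,0],[0.1,-0.06,0],50],[[0,0,0],[0.1,-0.06,0],50]]' >/dev/null; python3 -m inch '[[[0,0,0],[0,0,0.04],50],[[0,0,0],[0,0,0],50]]'>/dev/null; python3 st.py
```

```text
r,th,psi [  65.7 -175.6   -3.4] [ 0.534  -0.0051  0.329 ] [-0.26  0.37  0.31  1.71 -0.13  1.09 -1.54] [ 1.  -0.6  0.1] 18.25
```

```bash
python3 -m inch '[[[0,0,0],[0.004,0,0.036],50],[[0,0,0],[0,0,0.036],50],[[0,0,0],[0,0,0.036],50],[[0,0,0],[0,0,0.036],50],[[0,0,0],[0,0,0.036],50],[[0,0,0],[0,0,0.036],50],[[0,0,0],[0,0,0],50]]'>/dev/null; python3 st.py; python3 -m inch '[[[0,0,0],[0,-0.012,0],50],[[0,0,0],[0,-0.006,0],50],[[0,0,0],[0,-0.004,0],50],[[0,0,0],[0,0,0],50]]'>/dev/null; python3 st.py
```

```text
r,th,psi [  63.5 -174.1   -3.5] [ 0.5363 -0.0065  0.2225] [-0.23  0.49  0.28  1.85 -0.18  0.83 -1.49] [0.2 0.6 0.3] 19.125
r,th,psi [ 61.2 176.5  -3.5] [0.5384 0.0038 0.2228] [-0.25  0.49  0.28  1.85 -0.18  0.83 -1.51] [ 0.5 -2.2  1.6] 19.625
```

```bash
python3 -m inch '[[[0,0,0],[-0.002,-0.0042,0],50],[[0,0,0],[0,0,0],50]]'>/dev/null; python3 st.py
python3 -m inch '[[[0,0,0],[0,0.022,0],50],[[0,0,0],[0,0,-0.06],50],[[0,0,0],[0,0,-0.1],50],[[0,0,0],[0,0,-0.1],50],[[0,0,0],[-0.1,0.06,0],50],[[0,0,0],[-0.1,0.06,0],50],[[0,0,0],[-0.06,0.1,0],50],[[0,0,0],[0,0.1,0],50]]' >/dev/null; python3 -m inch '[[[0,0,0],[0,0.1,0],50],[[0,0,0],[0,0.1,0],50],[[0,0,0],[0,0.1,0],50],[[0,0,0],[0,0.1,0],50],[[0,0,0],[0,0,0],50]]' >/dev/null; python3 st.py
python3 - <<'E'
from rig import manip
from h import *
import cv2
im=manip.grab_frame("top")["pixels"][:,:,::-1]; cv2.imwrite("pics/top9.png",im)
g=cv2.cvtColor(np.ascontiguousarray(im),6).astype(float);r=3
w=np.clip(g[207:214,317:324]-90,0,None);Y,X=np.mgrid[-3:4,-3:4];D=(320+(w*X).sum()/w.sum(),210+(w*Y).sum()/w.sum())
P=plane("top",*D,.252);print(D,P,np.degrees(np.arctan2(P[1],P[0]-.5995)))
E
```

```text
r,th,psi [ 62.5 174.4  -3.5] [0.5373 0.0061 0.2224] [-0.25  0.49  0.28  1.85 -0.18  0.83 -1.52] [ 0.6 -3.9  0.8] 19.875
r,th,psi [ 420.  -121.1   -3.9] [ 0.3827 -0.3597  0.3518] [ 0.33  0.36  0.52  1.7  -0.19  1.14 -0.73] [-0.5  0.7  0.2] 21.5
(np.float64(319.756038647343), np.float64(209.43115942028984)) [ 0.53736403 -0.00581374  0.252     ] -174.6546970487764
```

View pics/top9.png

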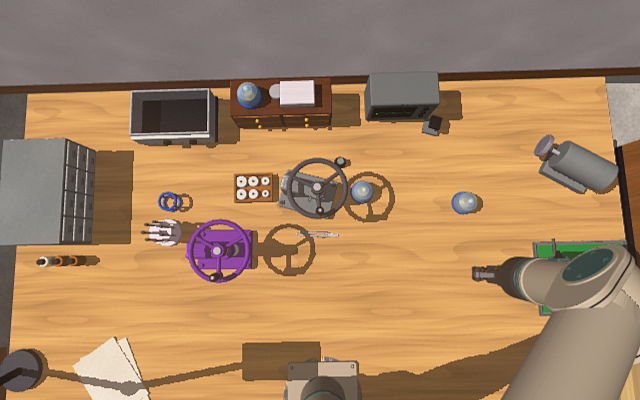

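The handle is back at top (319.8,209.4) against (319.6,209.4) at the start, within about 0.5°. The bystanders haven't moved and the hand is well clear, so I'll hand the job in.

```bash
python3 -c "
from rig import manip
print(manip.close_job())"
```

```text
the job is handed in; nothing more can be done
None
```

I turned the grey press's wheel one full turn clockwise by its handle and handed the job in at about 21.5 s; the handle is back within about 0.5° of its start and the hand is clear, but I inferred the die's gap above the crystal from the turn and never saw it.

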